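Shingle the milled plates and scan the tray

TASK

Lay the two loose red plates in the tray after the one already there, as a straight overlapping row towards the scanner: each on top of the plate before it by about 35 mm, its code end raised and uncovered, its other end down on the tray floor. Set them down rather than dropping them, without pushing the first plate about. Then scan the tray: squeeze the yellow trigger of the clamped scanner fully against its stop, hold it for about a second and let it spring back, leaving the row as it is.

Things in the scene. Friction and masses are not known exactly. Their poses are not given: they have to be found in the camera images.
- plate_a_centre (a point): Loose red anodised cover plate, 50 x 100 x 8 mm, about 0.1 kg, lying flat on the table, top face up, beside the tray. The point is its centre, half-way up (4 mm above its underside); its length (100) runs along its own y, its width (50) along x, z up. A white square code patch (22 mm) is on top near its +y end. Identical to plate_b.
- plate_a_code (a point): The code patch of plate_a: on the plate's centre line, 34 mm from the plate's centre towards its +y end, half-way up the plate's thickness.
- plate_b_centre (a point): The other loose red plate, identical to plate_a (50 x 100 x 8 mm); the point is its centre, half-way up; same axes; code patch near its +y end.
- plate_b_code (a point): The code patch of plate_b, 34 mm from its centre towards its +y end.
- first_centre (a point): The red plate already lying flat and loose in the tray, like the other two; the point is its centre, half-way up, axes as theirs. Its code end (+y) points away from the scanner; the row goes on from it along its own -y, towards the scanner. With 35 mm of overlap the next plate's centre lies 65 mm farther along -y.
- first_code (a point): Code patch of the plate in the tray, 34 mm from its centre towards its +y end. A plate laid on it rests on its far upper edge and, with its own far lower edge, on the tray floor: it leans about 0.12 rad, code end raised, its centre about 10 mm above the tray floor. The third lies the same way on the second.
- tray_floor (a point): Centre of the inner floor of the grey scan tray, which is fixed to the table. Inside 140 (x) x 290 (y) mm, the floor 4 mm above the table, the rim 4 mm thick and 6 mm higher than the floor. Its y axis runs along the row of plates, +y away from the scanner.
- scanner: Grey hand scanner clamped upside down in a steel stand fixed to the table: its black pistol grip stands straight up, with the yellow trigger in front. Origin on the table below the grip's axis; z up, y towards the nose (and the tray), x across. The grip is 30 mm wide (x) and 26 mm deep (y), its top 185 mm above the table.
- squeeze (a point): Where to squeeze the scanner, from above, fingers closing along y: 155 mm above the table, 5 mm in front (+y) of the grip's axis, midway between the outer faces of grip and fully pulled trigger (51 mm apart here when released, 36 mm when pulled). Axes as the scanner's. The scanner's head below reaches up to 116 mm above the table around the grip.
- trigger_blade (a point): Middle of the trigger's blade (18 mm wide, 8 mm thick, 66 mm tall, yellow) 50 mm above its hinge; moves with the trigger. The tip of the blade is 168 mm above the table.
- trigger (a joint): Trigger angle: 0 released, 0.30 rad fully pulled (stop). The hinge lies across the scanner (x), 27 mm in front of the grip's axis and 105 mm above the table; pulling moves the blade's top towards the grip. A spring returns it: about 2 N to start and 8 to 10 N fully pulled at the squeeze point.
There are look-alikes about, which are no part of the job. Leave any blue, green or turquoise look-alike of the part that bears plate_a_centre alone.

How it is judged (in metres and radians):
On the way, in this order (a step that is already met when the one before it is completed fails the run):
1. both loose plates lie released and at rest in the overlapping row (horizontal distance between plate_a_centre and plate_b_centre between 0.05 and 0.08 m and angle between first_centre's own z axis and vertical below 0.05 rad and ((y of plate_a_centre in the frame of first_centre between -0.08 and -0.05 m and x of plate_a_centre in the frame of first_centre between -0.014 and 0.014 m and y of plate_a_code in the frame of first_centre above -0.06 m and angle between the y axis of each of plate_a_centre, plate_b_centre and the y axis of first_centre, either way round below 0.25 rad and angle between plate_a_centre's own z axis and vertical between 0.05 and 0.25 rad and height (world z) of each of plate_a_centre, plate_b_centre below 0.03 m and y of plate_b_centre in the frame of first_centre between -0.16 and -0.1 m and x of plate_b_centre in the frame of first_centre between -0.014 and 0.014 m and y of plate_b_code in the frame of first_centre above -0.13 m and angle between plate_b_centre's own z axis and vertical between 0.05 and 0.25 rad) or (y of plate_b_centre in the frame of first_centre between -0.08 and -0.05 m and x of plate_b_centre in the frame of first_centre between -0.014 and 0.014 m and y of plate_b_code in the frame of first_centre above -0.06 m and angle between the y axis of each of plate_b_centre, plate_a_centre and the y axis of first_centre, either way round below 0.25 rad and angle between plate_b_centre's own z axis and vertical between 0.05 and 0.25 rad and height (world z) of each of plate_b_centre, plate_a_centre below 0.03 m and y of plate_a_centre in the frame of first_centre between -0.16 and -0.1 m and x of plate_a_centre in the frame of first_centre between -0.014 and 0.014 m and y of plate_a_code in the frame of first_centre above -0.13 m and angle between plate_a_centre's own z axis and vertical between 0.05 and 0.25 rad)) and contact force between the fingers and plate_a below 0.3 N and contact force between the fingers and plate_b below 0.3 N and linear speed of each of plate_a, plate_b, first below 0.02 m/s), for 0.2 s.
2. the trigger is pulled fully home (above 0.25 rad) and held (value of joint trigger above 0.25 rad), for 0.4 s.
At the end, for the whole second after the job is handed in: Trigger released (under 0.03 rad). Plates still, in one row, either order: first flat, each other on the one before, centres 50 to 80 mm apart, within 14 mm and 0.25 rad of the first's line, code end uncovered and raised (leaning 0.05 to 0.25 rad), centre under 30 mm high (horizontal distance between plate_a_centre and plate_b_centre between 0.05 and 0.08 m and angle between first_centre's own z axis and vertical below 0.05 rad and ((y of plate_a_centre in the frame of first_centre between -0.08 and -0.05 m and x of plate_a_centre in the frame of first_centre between -0.014 and 0.014 m and y of plate_a_code in the frame of first_centre above -0.06 m and angle between the y axis of each of plate_a_centre, plate_b_centre and the y axis of first_centre, either way round below 0.25 rad and angle between plate_a_centre's own z axis and vertical between 0.05 and 0.25 rad and height (world z) of each of plate_a_centre, plate_b_centre below 0.03 m and y of plate_b_centre in the frame of first_centre between -0.16 and -0.1 m and x of plate_b_centre in the frame of first_centre between -0.014 and 0.014 m and y of plate_b_code in the frame of first_centre above -0.13 m and angle between plate_b_centre's own z axis and vertical between 0.05 and 0.25 rad) or (y of plate_b_centre in the frame of first_centre between -0.08 and -0.05 m and x of plate_b_centre in the frame of first_centre between -0.014 and 0.014 m and y of plate_b_code in the frame of first_centre above -0.06 m and angle between the y axis of each of plate_b_centre, plate_a_centre and the y axis of first_centre, either way round below 0.25 rad and angle between plate_b_centre's own z axis and vertical between 0.05 and 0.25 rad and height (world z) of each of plate_b_centre, plate_a_centre below 0.03 m and y of plate_a_centre in the frame of first_centre between -0.16 and -0.1 m and x of plate_a_centre in the frame of first_centre between -0.014 and 0.014 m and y of plate_a_code in the frame of first_centre above -0.13 m and angle between plate_a_centre's own z axis and vertical between 0.05 and 0.25 rad)) and linear speed of each of plate_a, plate_b, first below 0.02 m/s and value of joint trigger below 0.03 rad); the robot touches nothing.
It fails at once if the trigger is pulled while the three plates are not lying in the fan (value of joint trigger above 0.15 rad and not (horizontal distance between plate_a_centre and plate_b_centre between 0.05 and 0.08 m and angle between first_centre's own z axis and vertical below 0.05 rad and ((y of plate_a_centre in the frame of first_centre between -0.08 and -0.05 m and x of plate_a_centre in the frame of first_centre between -0.014 and 0.014 m and y of plate_a_code in the frame of first_centre above -0.06 m and angle between the y axis of each of plate_a_centre, plate_b_centre and the y axis of first_centre, either way round below 0.25 rad and angle between plate_a_centre's own z axis and vertical between 0.05 and 0.25 rad and height (world z) of each of plate_a_centre, plate_b_centre below 0.03 m and y of plate_b_centre in the frame of first_centre between -0.16 and -0.1 m and x of plate_b_centre in the frame of first_centre between -0.014 and 0.014 m and y of plate_b_code in the frame of first_centre above -0.13 m and angle between plate_b_centre's own z axis and vertical between 0.05 and 0.25 rad) or (y of plate_b_centre in the frame of first_centre between -0.08 and -0.05 m and x of plate_b_centre in the frame of first_centre between -0.014 and 0.014 m and y of plate_b_code in the frame of first_centre above -0.06 m and angle between the y axis of each of plate_b_centre, plate_a_centre and the y axis of first_centre, either way round below 0.25 rad and angle between plate_b_centre's own z axis and vertical between 0.05 and 0.25 rad and height (world z) of each of plate_b_centre, plate_a_centre below 0.03 m and y of plate_a_centre in the frame of first_centre between -0.16 and -0.1 m and x of plate_a_centre in the frame of first_centre between -0.014 and 0.014 m and y of plate_a_code in the frame of first_centre above -0.13 m and angle between plate_a_centre's own z axis and vertical between 0.05 and 0.25 rad)))).
It fails at once if the plate that already lay in the tray is pushed more than 15 mm (distance of first_centre from where it was at the start of the episode above 0.015 m).
It fails at once if a plate is dropped (falls unheld faster than 0.7 m/s, about 25 mm of fall) (contact force between the fingers and plate_a below 0.05 N and linear speed of plate_a above 0.7 m/s).
It fails at once if a plate is dropped (falls unheld faster than 0.7 m/s, about 25 mm of fall) (contact force between the fingers and plate_b below 0.05 N and linear speed of plate_b above 0.7 m/s).
It also fails if it takes over 58 s, if anything falls off the work surface, if the arm or the gripper's body presses on something with over 40 N, if the wrist force passes 120 N, or if a joint passes its speed limit or range.

ROBOT

A 6-joint arm with a two-finger parallel gripper is mounted at the origin on the work surface. World frame = base frame: x ahead of the robot, y to its left, z up, the work surface at z = 0. Lengths are in mm, angles in rad, forces in N, time in s.
With the tool pointing down it reaches from about 350 to 775 mm from the base axis. Payload 7.3 kg.
Tool frame: the origin (TCP) lies between the finger pads; the fingertips stand 8 mm ahead of it and the grasp point (between the pads) lies 11 mm behind it; y points along the fingers, z is the direction in which the jaws open and shut, and the axes are right-handed (so a half turn about y gives the same grasp; the last joint's range is limited). The gripper opens to 92 mm and grips with 3 to 60 N. Pads are 19 mm wide; open, the fingers measure 130 mm over their backs; the gripper's body (75 mm by 190 mm) begins 47 mm behind the grasp point.
Start: joints at [0.987, 0.342, 1.524, -0, 1.275, -0.146], TCP at [222.561, 475.511, 234.741] pointing down, gripper open.
Joint ranges: [-2.53, 2.53], [-0.77, 2.02], [0.04, 2.7], [-1, 4.14], [0.28, 2.66], [-3.11, 3.11]. Speed limits (rad/s): [2.57, 2.57, 3.14, 3.14, 3.14, 3.14].

INTERFACE

Orientations are given as [roll, pitch, yaw] about the fixed x, y, z axes, in that order (R = Rz(yaw) Ry(pitch) Rx(roll)).
In Python, from plant import bot, vision, job gives the robot as it stands. The module is installed in compiled form; this text tells all that it offers.
- The arm moves only by the tool arm_command, never from a script. Its argument "deltas" is a list of rows, each a list of 4 numbers: the shift along the tool's x, y, z in m, then the turn about the tool's y in degrees. In form: [[x, y, z, twist], ...]. A call has 1 to 5 rows; each row shifts and turns the commanded pose from where the row before left it, along the tool's axes as they then stand; what a row does not reach is not made up. A row lasts 1/10 s, in which the tool goes at most 50 mm and 8.59 degrees, less where a joint would pass 70% of its speed; a pose out of reach is approached as far as the arm can. A call is refused whole if a number of a shift passes 0.05 or a number of a turn 8.59, either way. A call with a gripper value outside its range is refused whole. "claw" is the closure in counts, from 0 (fully open) to 255 (shut), set as the call begins (left out, the last holds). The fingers move at their own pace and stop on an object; the grip force is fixed at half the most. Time passes only in rows, so rows that do not move let the fingers close. It gives the time, the measured TCP pose, the force and the opening at its end, in the units of the state.
- bot.get_obs(): the state, without advancing time (a new reading comes with each control period).
- vision.capture(name): name is "scene" or "side" or "wrist"; returns a dict with "img" (480x640x3 uint8, red, green, blue), "camera_matrix" (3x3 intrinsics, pixels), "dist_coeffs" ([k1, k2, p1, p2, k3] as OpenCV has them; the pictures are not rectified), "world_to_cam" (4x4, takes a point from world to camera coordinates); the wrist camera has in their place "mount" (4x4, takes a point from camera to tool coordinates, whose origin is the TCP and whose axes are the tool frame's). Camera axes: x right, y down, z forward; pixel columns grow to the right and rows downward; lengths in mm; the calibration is good to about 2 mm. A picture is of the moment at which its call begins: read the wrist's pose just before it. There is no depth.
- job.close_job(): hands the job in, once; it reports no verdict.
Trained networks look in a picture, given as the dict that the camera call returned (one of the last four; its "shot" number tells which), for a name from the list of things; names that differ only in an ending like _2 or _b are one class to them, and where a whole thing is asked for, a point or a joint stands for the part that bears it (a point fixed in the world has none). Each returns a list of dicts, best first, with "confidence" (0 to 1); they miss things now and then, are a little off and sometimes report something else, mostly with a low value. They report only what shows in the picture. A call takes as long as a camera call. They do not tell look-alikes from the thing itself.
- vision.find_in(picture, name): "xyz" ([x, y, z] in mm, in the coordinates of the camera as it stood for that picture, good to about 4 mm: the middle of the surface that is visible of it).
- vision.regions_of(picture, name): "mask" (480x640 bool, what is visible of it).
The state is a dict: "time": time; "joint_positions": joint angles; "dq": joint speeds; "tau": joint torques, N m; "tool_pos": TCP position; "tcp_rot": TCP orientation; "contact_force": force on the tool from outside, world axes, zero at the start; "moment": the same for the moment, N m; "grip_width": finger opening in mm.
Only numpy, scipy, OpenCV 4.12 (cv2) and the standard library are available. Lean on these libraries where they do the work, as an engineer would, in place of code of your own. Each camera call takes 0.05 s, during which the arm holds its last target. There are 200 camera calls.

## Working session

There is one attempt and no reset: what is moved stays moved. The work goes in short steps, Python scripts to look and compute and a tool call to move; the robot and the scene stay as the last step left them, time stands still between calls to the robot, and variables do not carry over. Pictures are saved under pics/ and viewed, about 8 in all and at most 12, crops included, and the job is handed in when it is done.

Besides the shell and the picture viewer there is one more tool, called as name(argument=value, ...) on one line, values as JSON. arm_command: Moves the arm, as the interface text tells. Its arguments: {"type":"object","properties":{"deltas":{"type":"array","items":{"type":"array","items":{"type":"number"}}},"claw":{"type":"number"}},"required":["deltas"]}

```bash
mkdir -p pics
cat > h.py <<'E'
import numpy as np, cv2
from scipy.spatial.transform import Rotation as R
from plant import bot, vision, job
def save(n,p): cv2.imwrite('pics/%s.png'%n, p['img'][:,:,::-1])
def cam2world(p,obs=None):
    if 'world_to_cam' in p: return np.linalg.inv(p['world_to_cam'])
    T=np.eye(4); T[:3,:3]=R.from_euler('xyz',obs['tcp_rot']).as_matrix(); T[:3,3]=obs['tool_pos']
    return T@p['mount']
def px2w(p,uv,z,obs=None):
    M=cam2world(p,obs); uv=np.array(uv,float).reshape(-1,1,2)
    n=cv2.undistortPoints(uv,np.array(p['camera_matrix']),np.array(p['dist_coeffs'])).reshape(-1,2)
    d=np.c_[n,np.ones(len(n))]@M[:3,:3].T; o=M[:3,3]
    return o+d*((z-o[2])/d[:,2])[:,None]
E
python3 - <<'E'
from h import *
o=bot.get_obs(); print(o)
np.set_printoptions(precision=1,suppress=True)
ims=[]
for c in ['scene','side','wrist']:
    p=vision.capture(c); save(c,p); ims.append(p['img'])
    M=cam2world(p,o); print(c,M.round(3).tolist())
    for n in ['plate_a_centre','plate_a_code','tray_floor','squeeze']:
        for d in vision.find_in(p,n): print(n,round(d['confidence'],2),(M@np.r_[d['xyz'],1])[:3])
E
```

```text
{'time': 0.0, 'joint_positions': array([ 9.87025502e-01,  3.42709538e-01,  1.52500903e+00, -2.35874540e-05,
        1.27535883e+00, -1.46012882e-01]), 'dq': array([ 8.89332083e-05,  2.91345845e-04,  4.47402076e-04,  2.15267067e-04,
       -8.53308989e-04,  4.04152679e-04]), 'tau': array([ 1.62822944e-03, -4.31243563e+01, -2.44223714e+01,  7.19022285e-02,
        5.58769866e-02, -1.33258973e-04]), 'tool_pos': array([222.33303161, 475.17738138, 234.05456875]), 'tcp_rot': array([-1.57226855e+00,  1.93706496e-04, -4.37751200e-01]), 'contact_force': array([0.93056954, 0.18867527, 0.85258995]), 'moment': array([ 0.00633315, -0.03620054, -0.02672782]), 'grip_width': 92.04465250169423}
scene [[-0.887, 0.231, -0.399, 1010.127], [0.461, 0.482, -0.745, 1104.314], [0.02, -0.845, -0.534, 860.71], [0.0, 0.0, 0.0, 1.0]]
plate_a_centre 0.93 [653.3 554.    9.8]
plate_a_centre 0.7 [573.2 429.5   9.3]
plate_a_centre 0.64 [604.6 290.6   7.2]
plate_a_centre 0.56 [274.  359.8   7.8]
plate_a_code 0.8 [577.5 426.2   8.2]
plate_a_code 0.74 [601.6 291.4   8.8]
plate_a_code 0.69 [274.2 364.    9.6]
plate_a_cod
[... 227 characters left out ...]
747, 1217.895], [0.0, 0.0, 0.0, 1.0]]
plate_a_centre 0.89 [599.2 279.9  10.3]
plate_a_centre 0.87 [653.3 548.    8.8]
plate_a_centre 0.83 [565.7 422.5   8.7]
plate_a_centre 0.59 [267.2 346.5  11.2]
plate_a_code 0.92 [601.  283.7   8. ]
plate_a_code 0.78 [263.1 352.8   9.2]
plate_a_code 0.67 [566.9 423.8  11.4]
plate_a_code 0.59 [650.3 542.7  10.7]
plate_a_code 0.5 [524.2  67.5  14.5]
tray_floor 0.83 [517.4 -38.6   2.2]
squeeze 0.76 [ 528.  -362.2   85.7]
wrist [[0.424, 0.867, 0.263, 151.407], [0.906, -0.405, -0.125, 508.46], [-0.002, 0.291, -0.957, 383.909], [0.0, 0.0, 0.0, 1.0]]
plate_a_centre 0.89 [269.2 356.5   7.6]
plate_a_code 0.66 [266.7 361.1  10.9]
tray_floor 0.47 [403.2 327.1   7.7]
```

View pics/scene.png

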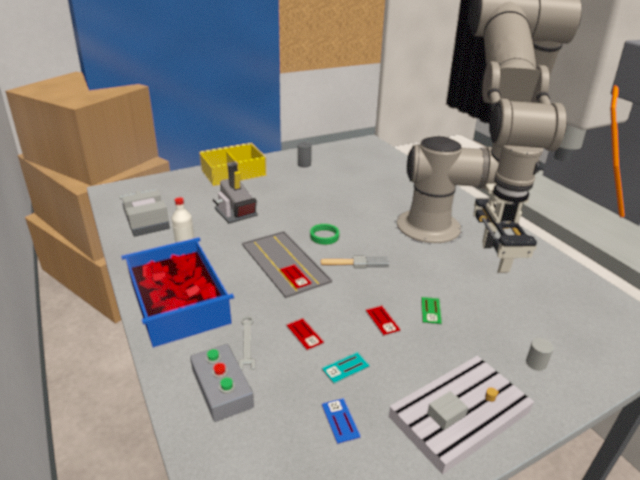

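View pics/side.png

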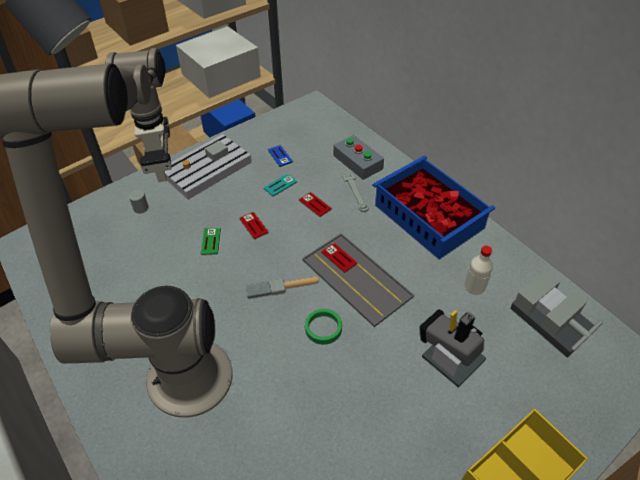

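The scene image shows loose red plates at (305,333) and (382,320), the first plate at (297,277) in the tray, and the scanner at (236,200). The side image shows the red plates at (315,204) and (254,224), and the first at (339,257). Next I'll fit rectangles to these.

```bash
cat >> h.py <<'E'
def redrects(p,z,obs=None,amin=80):
    hsv=cv2.cvtColor(p['img'],cv2.COLOR_RGB2HSV); h,s,v=cv2.split(hsv)
    m=(((h<8)|(h>172))&(s>150)&(v>60)).astype(np.uint8)
    m=cv2.morphologyEx(m,cv2.MORPH_CLOSE,np.ones((3,3)))
    out=[]
    for c in cv2.findContours(m,cv2.RETR_EXTERNAL,cv2.CHAIN_APPROX_NONE)[0]:
        if cv2.contourArea(c)<amin: continue
        w=px2w(p,c.reshape(-1,2),z,obs)[:,:2].astype(np.float32)
        (cx,cy),(a,b),t=cv2.minAreaRect(w)
        if a<b: t+=90
        M=cv2.moments(c); out.append((c.reshape(-1,2).mean(0).round(),[round(q,1) for q in (cx,cy,max(a,b),min(a,b),t)]))
    return out
E
python3 - <<'E'
from h import *
for c in ['scene','side']:
    p=vision.capture(c); print(c)
    for r in redrects(p,6): print(*r)
    for n in ['plate_a_code','trigger_blade','scanner','tray_floor']:
        for d in vision.regions_of(p,n):
            ys,xs=np.nonzero(d['mask']); 
            print(n,round(d['confidence'],2),xs.mean().round(),ys.mean().round(),len(xs), px2w(p,[xs.mean(),ys.mean()],8)[0].round(1))
            if n=='tray_floor':
                w=px2w(p,np.c_[xs,ys],9)[:,:2].astype(np.float32); print(cv2.minAreaRect(w))
    save('crop_'+c,{'img':cv2.resize(p['img'][150:360,140:460] if c=='scene' else p['img'][180:390,290:510],None,fx=2.5,fy=2.5,interpolation=cv2.INTER_CUBIC)})
E
```

```text
scene
[219. 368.] [827.5, 306.3, 33.8, 22.5, 71.2]
[305. 334.] [603.7, 287.3, 98.0, 47.3, 94.9]
[383. 320.] [403.9, 329.8, 98.8, 47.4, 84.3]
[296. 276.] [522.5, 65.1, 103.7, 47.0, 92.9]
[175. 283.] [837.8, -64.2, 236.4, 189.8, 90.2]
plate_a_code 0.62 304.0 334.0 624 [605.1 290.2   8. ]
plate_a_code 0.62 430.0 310.0 466 [273.1 358.8   8. ]
plate_a_code 0.58 340.0 420.0 1165 [653.1 552.    8. ]
plate_a_code 0.56 345.0 367.0 805 [571.7 429.2   8. ]
trigger_blade 0.67 237.0 180.0 74 [ 462.4 -588.7    8. ]
scanner 0.7 235.0 198.0 1630 [ 521.7 -449.5    8. ]
tray_floor 0.63 285.0 262.0 2786 [523.5  -6.5   8. ]
((522.2568359375, -10.485275268554688), (153.87086486816406, 315.3466796875), 2.390228271484375)
side
[338. 256.] [530.6, 71.5, 101.0, 50.7, 93.3]
[253. 225.] [406.0, 330.0, 99.4, 48.4, 83.9]
[314. 203.] [606.0, 286.9, 100.1, 48.8, 94.2]
[431. 201.] [912.2, 73.8, 246.5, 176.8, 91.1]
plate_a_code 0.87 280.0 155.0 284 [652.2 545.9   8. ]
plate_a_code 0.8 315.0 204.0 422 [603.1 283.2   8. ]
plate_a_code 0.79 210.0 241.0 471 [268.5 350.1   8. ]
plate_a_code 0.63 278.0 185.0 296 [564.1 426.7   8. ]
plate_a_code 0.17 452.0 345.0 3467 [ 573.7 -334.9    8. ]
trigger_blade 0.45 453.0 323.0 85 [ 622.1 -288.3    8. ]
scanner 0.98 453.0 345.0 3499 [ 574.6 -334.8    8. ]
tray_floor 0.6 360.0 282.0 4214 [519.4 -35.9   8. ]
((522.0384521484375, -16.058761596679688), (154.41903686523438, 301.1557312011719), 3.207517623901367)
```

arm_command(deltas=[[0.0454,0.017,-0.0108,0],[0.0454,0.017,-0.0108,0],[0.0454,0.017,-0.0108,0],[0.0454,0.017,-0.0108,0],[0.0454,0.017,-0.0108,0]], claw=0)

```text
time: 1.75
tool_pos: [406.6, 329.2, 149.3]
tcp_rot: [-1.57, -0.0, -0.438]
contact_force: [0.4, 2.0, 0.6]
grip_width: 91.7
```

arm_command(deltas=[[0,0,0,8.5],[0,0,0,8.5],[0,0,0,8.5],[0,0,0,8.5],[0,0,0,8.5]])

```text
time: 2.25
tool_pos: [405.4, 330.3, 149.7]
tcp_rot: [-1.571, 0.0, -1.186]
contact_force: [-0.1, 1.4, -0.0]
grip_width: 91.7
```

arm_command(deltas=[[0,0,0,8.5],[0,0,0,8.5],[0,0,0,8.5],[0,0,0,3],[0,0,0,0]])

```text
time: 2.75
tool_pos: [405.3, 330.4, 149.8]
tcp_rot: [-1.571, 0.0, -1.677]
contact_force: [-0.0, -0.4, 0.4]
grip_width: 92.0
```

```bash
cat >> h.py <<'E'
def togo(x,y,z,yawdeg):
    o=bot.get_obs(); M=R.from_euler('xyz',o['tcp_rot']).as_matrix()
    d=M.T@(np.array([x,y,z])-o['tool_pos']); yaw=np.degrees(o['tcp_rot'][2])
    print('t',round(o['time'],2),'pos',o['tool_pos'].round(1),'rot',np.degrees(o['tcp_rot']).round(2),'w',round(o['grip_width'],1))
    print('tool delta mm',d.round(1),'twist',round((yaw-yawdeg+180)%360-180,2))
E
python3 - <<'E'
from h import *
o=bot.get_obs(); p=vision.capture('wrist'); save('w1',p)
for r in redrects(p,7,o,300): print(*r)
togo(405,330,60,-96)
print(o['joint_positions'].round(2))
E
```

```text
[573. 239.] [602.4, 287.7, 98.0, 51.9, 94.7]
[318. 217.] [404.1, 328.9, 98.7, 48.9, 84.2]
[524.  83.] [558.5, 413.5, 48.0, 4.6, 4.4]
[522.  46.] [556.6, 437.6, 48.2, 4.7, 4.5]
t 2.8 pos [405.3 330.4 149.7] rot [-8.999e+01  1.000e-02 -9.600e+01] w 91.9
tool delta mm [ 0.4 89.7 -0.3] twist -0.0
[0.54 0.42 1.65 0.   1.06 0.64]
```

View pics/w1.png

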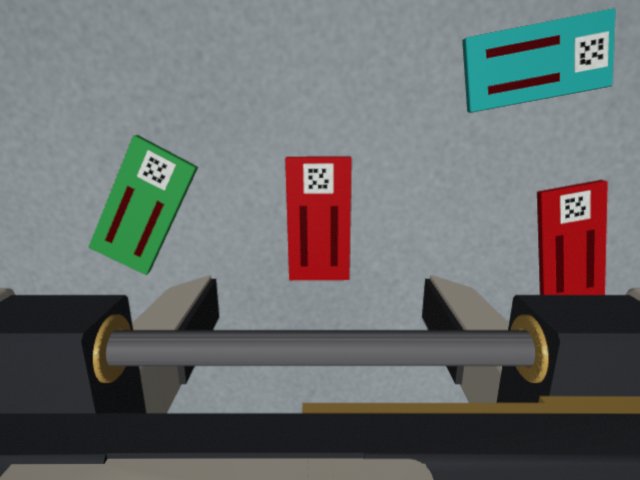

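The wrist image shows the red plate at (318,217) between the open fingers, code at its upper (+y) end. The fit agrees to 2 mm, so I'll descend and grip.

arm_command(deltas=[[0.0012,0.045,-0.001,0],[0,0.045,0,0],[0,0.035,0,0],[0,0.0145,0,0],[0,0,0,0]])

```text
time: 3.3
tool_pos: [403.2, 328.8, 9.4]
tcp_rot: [-1.573, -0.002, -1.675]
contact_force: [0.3, -0.4, 0.5]
grip_width: 91.9
```

arm_command(deltas=[[0,0,0,0],[0,0,0,0],[0,0,0,0],[0,0,0,0],[0,0,0,0]], claw=255)

```text
time: 3.8
tool_pos: [404.2, 329.3, 10.3]
tcp_rot: [-1.571, 0.0, -1.677]
contact_force: [0.3, 0.2, 0.0]
grip_width: 56.5
```

arm_command(deltas=[[0,0,0,0],[0,-0.01,0,0],[0,-0.03,0,0],[0,-0.03,0,0],[0,0,0,0]])

```text
time: 4.3
tool_pos: [406.3, 330.6, 84.4]
tcp_rot: [-1.565, 0.005, -1.677]
contact_force: [0.6, -0.4, -1.5]
grip_width: 49.3
```

Run:
```python
from h import *
o=bot.get_obs(); p=vision.capture('wrist'); save('w2',p)
togo(525,69,100,-87)
```

```text
t 4.35 pos [405.3 330.   82.5] rot [-89.79   0.16 -96.08] w 49.6
tool delta mm [246.8 -17.7 146.8] twist -9.08
```

View pics/w2.png

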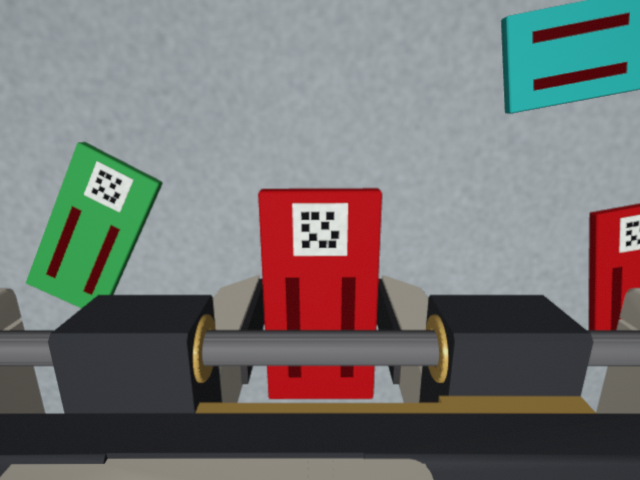

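The plate is held square in the jaws, corners near (260,190), (381,190), (269,397) and (373,397). I'll use PnP to get its pose in the tool frame.

```bash
cat >> h.py <<'E'
def held(p,uv):
    # uv: TL,TR,BR,BL px of top face, TL = code end left. returns plate pose in tool frame
    obj=np.array([[-25,50,4],[25,50,4],[25,-50,4],[-25,-50,4]],float)
    ok,rv,tv=cv2.solvePnP(obj,np.array(uv,float),np.array(p['camera_matrix']),np.array(p['dist_coeffs']))
    T=np.eye(4);T[:3,:3]=cv2.Rodrigues(rv)[0];T[:3,3]=tv[:,0]
    return np.array(p['mount'])@T
E
python3 - <<'E'
from h import *
np.set_printoptions(precision=3,suppress=True)
p=vision.capture('wrist')
print(held(p,[[260,190],[381,190],[373,398],[269,398]]))
togo(528,0,110,-87)
E
```

```text
[[-0.003 -0.999 -0.04   1.794]
 [-0.004  0.04  -0.999 10.869]
 [ 1.    -0.003 -0.004  0.723]
 [ 0.     0.     0.     1.   ]]
t 4.4 pos [404.3 329.4  81. ] rot [-89.92   0.06 -96.08] w 49.5
tool delta mm [314.4 -29.1 157.9] twist -9.08
```

arm_command(deltas=[[0.03,-0.005,0.015,0],[0.04,-0.005,0.02,0],[0.041,-0.005,0.021,0],[0.041,-0.005,0.021,0],[0.041,-0.005,0.021,0]])

```text
time: 4.9
tool_pos: [480.5, 125.2, 104.2]
tcp_rot: [-1.573, -0.0, -1.677]
contact_force: [1.4, 0.4, 0.1]
grip_width: 49.3
```

arm_command(deltas=[[0.041,-0.004,0.021,0],[0.041,0,0.021,0],[0.039,0,0.018,0],[0,0,0,-4.5],[0,0,0,-4.5]])

```text
time: 5.4
tool_pos: [527.3, -1.3, 107.7]
tcp_rot: [-1.574, 0.001, -1.52]
contact_force: [0.1, -0.1, -1.6]
grip_width: 49.2
```

Run:
```python
from h import *
o=bot.get_obs(); p=vision.capture('wrist'); save('w3',p)
togo(528,4,60,-87)
for r in redrects(p,12,o,300): print(*r)
```

```text
t 5.45 pos [527.1  -0.6 107.7] rot [-9.018e+01  4.000e-02 -8.679e+01] w 49.3
tool delta mm [-4.5 47.7  1.3] twist 0.21
[320. 382.] [533.5, -114.9, 78.9, 28.3, 3.1]
[322. 190.] [525.9, 23.4, 188.5, 80.4, 93.1]
```

View pics/w3.png

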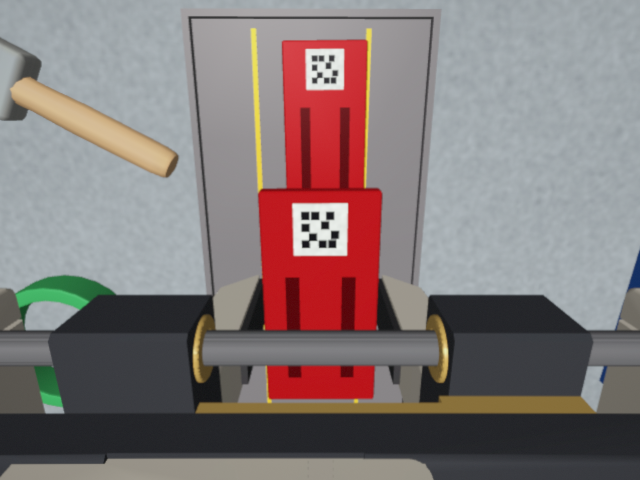

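The image shows the first plate at (325,115), with its code end's corners at (283,41) and (367,41). The held plate is in front of it, at (320,290), and in line to within a few mm.

Run:
```python
from h import *
o=bot.get_obs(); p=vision.capture('wrist')
img=p['img']; 
m=((img[:,:,0]>110)&(img[:,:,1]<60)).astype(int)
L=[];Rr=[]
for v in range(45,186,5):
    u=np.nonzero(m[v,240:400])[0]+240; L.append((u[0],v)); Rr.append((u[-1]+1,v))
col=[np.nonzero(m[:120,u])[0][0] for u in range(290,362,6)]
print('top row',col)
wl=px2w(p,L,12,o)[:,:2]; wr=px2w(p,Rr,12,o)[:,:2]
wt=px2w(p,[[u,c] for u,c in zip(range(290,362,6),col)],12,o)[:,:2]
for w in(wl,wr):
    a=np.polyfit(w[:,1],w[:,0],1); print('x at y=60',np.polyval(a,60),'angle',90-np.degrees(np.arctan(a[0])))
print('top edge y',wt[:,1].mean(), np.degrees(np.polyfit(wt[:,0],wt[:,1],1)[0]))
mid=(wl+wr)/2; a=np.polyfit(mid[:,1],mid[:,0],1)
th=np.arctan(a[0]); d=np.array([np.sin(th),np.cos(th)])
ye=wt[:,1].mean(); e=np.array([np.polyval(a,ye),ye]); c=e-50*d
print('first centre',c,'ang',90-np.degrees(th),'second',c-65*d,'third',c-130*d)
T=cam2world(p,o)@np.linalg.inv(p['mount'])@held(p,[[260,190],[381,190],[373,398],[269,398]])
print('held',T[:3,3],T[:3,1])
togo(*(c-64*d),40,-np.degrees(th)-90)
```

```text
top row [np.int64(42), np.int64(42), np.int64(42), np.int64(42), np.int64(42), np.int64(42), np.int64(42), np.int64(42), np.int64(42), np.int64(42), np.int64(42), np.int64(42)]
x at y=60 502.81837752868773 angle 93.19281027198858
x at y=60 551.4850710206538 angle 93.35008648773992
top edge y 117.21388891654097 3.206375565335742
first centre [526.73284521  67.29537269] ang 93.2715020299076 second [530.44223018   2.4013016 ] third [534.15161516 -62.4927695 ]
held [527.81981116  -2.38613255  96.81359438] [-0.05890393  0.99750501 -0.03891125]
t 5.5 pos [ 5.270e+02 -1.000e-01  1.078e+02] rot [-9.017e+01  4.000e-02 -8.710e+01] w 49.2
tool delta mm [-3.2 67.8  3.7] twist -0.37
```

arm_command(deltas=[[-0.0056,0.025,0.0029,-0.2],[0,0.03,0,0],[0,0.0168,0,0],[0,0.004,0,0],[0,0,0,0]])

```text
time: 6.0
tool_pos: [530.0, 6.4, 32.7]
tcp_rot: [-1.573, 0.0, -1.517]
contact_force: [-0.7, 0.0, -2.2]
grip_width: 49.2
```

arm_command(deltas=[[0,0.002,0,0],[0,0,0,0]])

```text
time: 6.2
tool_pos: [531.1, 6.1, 32.2]
tcp_rot: [-1.569, -0.0, -1.517]
contact_force: [-0.1, 0.0, -0.8]
grip_width: 49.6
```

arm_command(deltas=[[0,0.002,0,0],[0,0,0,0]])

```text
time: 6.4
tool_pos: [530.7, 6.0, 29.7]
tcp_rot: [-1.57, -0.0, -1.517]
contact_force: [0.6, -0.2, -1.3]
grip_width: 49.3
```

arm_command(deltas=[[0,0.002,0,0],[0,0,0,0]])

```text
time: 6.6
tool_pos: [530.5, 6.0, 27.3]
tcp_rot: [-1.571, 0.0, -1.516]
contact_force: [-0.0, 0.5, -1.1]
grip_width: 49.4
```

arm_command(deltas=[[0,0.0015,0,0],[0,0,0,0]])

```text
time: 6.8
tool_pos: [530.5, 6.1, 25.7]
tcp_rot: [-1.571, 0.0, -1.516]
contact_force: [-0.5, 0.1, -1.2]
grip_width: 49.1
```

arm_command(deltas=[[0,0.0015,0,0],[0,0,0,0]])

```text
time: 7.0
tool_pos: [530.5, 6.1, 24.2]
tcp_rot: [-1.571, 0.0, -1.516]
contact_force: [0.7, -0.8, -1.5]
grip_width: 49.5
```

arm_command(deltas=[[0,0.0015,0,0],[0,0,0,0]])

```text
time: 7.2
tool_pos: [530.5, 6.1, 22.7]
tcp_rot: [-1.571, 0.0, -1.516]
contact_force: [0.3, -0.2, -2.0]
grip_width: 48.9
```

arm_command(deltas=[[0,0.001,0,0],[0,0,0,0]])

```text
time: 7.4
tool_pos: [530.6, 6.0, 22.2]
tcp_rot: [-1.571, 0.0, -1.516]
contact_force: [-1.5, 0.7, 3.2]
grip_width: 49.6
```

arm_command(deltas=[[0,0.001,0,0],[0,0,0,0]])

```text
time: 7.6
tool_pos: [530.7, 5.9, 21.8]
tcp_rot: [-1.57, -0.0, -1.516]
contact_force: [-3.4, -0.8, 9.5]
grip_width: 49.6
```

Contact came at TCP z 22.2, as the geometry predicts. I'll ease up slightly and open.

arm_command(deltas=[[0,-0.001,0,0],[0,0,0,0]])

```text
time: 7.8
tool_pos: [530.7, 6.0, 22.1]
tcp_rot: [-1.57, -0.0, -1.516]
contact_force: [-0.4, -1.2, 2.6]
grip_width: 49.0
```

arm_command(deltas=[[0,0,0,0],[0,0,0,0],[0,0,0,0],[0,0,0,0]], claw=80)

```text
time: 8.2
tool_pos: [530.6, 6.1, 21.8]
tcp_rot: [-1.571, 0.0, -1.516]
contact_force: [-0.2, 0.2, 1.3]
grip_width: 62.8
```

arm_command(deltas=[[0,-0.01,0,0],[0,-0.04,0,0],[0,-0.05,0,0],[0,-0.03,0,0],[0,0,0,0]])

```text
time: 8.7
tool_pos: [533.3, 5.8, 157.4]
tcp_rot: [-1.561, -0.002, -1.516]
contact_force: [0.6, -0.3, -0.3]
grip_width: 63.1
```

Run:
```python
from h import *
o=bot.get_obs(); p=vision.capture('wrist'); save('w4',p)
togo(603,287,130,-85.3)
```

```text
t 8.75 pos [531.9   5.9 154.8] rot [-8.968e+01 -5.000e-02 -8.688e+01] w 63.0
tool delta mm [-276.8   25.    86.2] twist -1.58
```

View pics/w4.png

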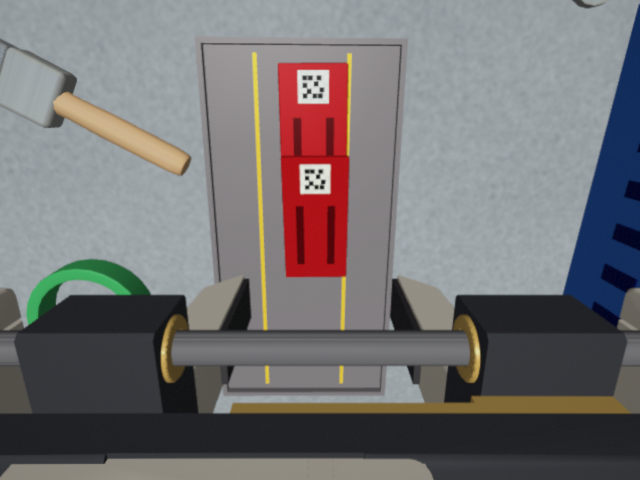

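The second plate overlaps the first and lies tipped down, spanning rows 155–277 and centred at column 316, in line with the first at column 314. Next I'll fetch the other plate.

arm_command(deltas=[[-0.046,0,0.0145,-1.6],[-0.046,0,0.0145,0],[-0.046,0.005,0.0145,0],[-0.046,0.01,0.0145,0],[-0.046,0.01,0.0145,0]], claw=0)

```text
time: 9.25
tool_pos: [584.7, 242.6, 125.4]
tcp_rot: [-1.573, -0.0, -1.489]
contact_force: [0.6, 0.2, 0.4]
grip_width: 91.1
```

arm_command(deltas=[[-0.045,0,0.0135,0],[0,0,0,0],[0,0,0,0]])

```text
time: 9.55
tool_pos: [593.9, 287.5, 125.0]
tcp_rot: [-1.574, -0.001, -1.486]
contact_force: [-0.4, -1.0, -0.4]
grip_width: 91.5
```

Run:
```python
from h import *
o=bot.get_obs(); p=vision.capture('wrist')
for r in redrects(p,7,o,1500): print(*r)
togo(603,287,10.3,-85.3)
p=vision.capture('scene')
for r in redrects(p,7): print(*r)
```

```text
[334. 226.] [603.9, 286.3, 99.2, 48.9, 94.7]
t 9.6 pos [594.1 286.3 125.5] rot [-9.015e+01 -7.000e-02 -8.525e+01] w 91.9
tool delta mm [-1.000e-01  1.152e+02  9.200e+00] twist 0.05
[219. 368.] [827.7, 307.2, 33.8, 22.5, 71.2]
[305. 334.] [604.2, 288.1, 97.5, 47.2, 94.9]
[174. 283.] [838.5, -63.2, 237.7, 189.8, 90.5]
```

arm_command(deltas=[[0,0.02,0.0097,0],[0,0.045,0,0],[0,0.035,0,0],[0,0.0152,0,0],[0,0,0,0]])

```text
time: 10.15
tool_pos: [604.2, 286.0, 10.9]
tcp_rot: [-1.573, -0.001, -1.49]
contact_force: [-0.4, 0.0, 0.7]
grip_width: 91.7
```

arm_command(deltas=[[0,0,0,0],[0,0,0,0],[0,0,0,0],[0,0,0,0],[0,0,0,0]], claw=255)

```text
time: 10.65
tool_pos: [604.8, 287.7, 12.1]
tcp_rot: [-1.57, 0.0, -1.488]
contact_force: [0.3, 0.3, 0.3]
grip_width: 56.0
```

arm_command(deltas=[[0,0,0,0],[0,0,0,0],[0,-0.02,0,0],[0,-0.04,0,0],[0,-0.05,0,0]])

```text
time: 11.15
tool_pos: [603.1, 287.1, 120.3]
tcp_rot: [-1.576, -0.001, -1.489]
contact_force: [1.2, -0.9, -0.8]
grip_width: 49.5
```

Run:
```python
from h import *
print(bot.get_obs()['joint_positions'].round(2))
togo(534,-66,140,-86.73)
```

```text
[0.33 0.7  1.23 0.   1.21 0.25]
t 11.15 pos [603.1 287.1 120.3] rot [-9.032e+01 -8.000e-02 -8.529e+01] w 49.5
tool delta mm [346.3 -18.7 -98. ] twist 1.44
```

arm_command(deltas=[[0.04,-0.005,-0.012,1.4],[0.044,-0.005,-0.0125,0],[0.044,-0.004,-0.0125,0],[0.044,-0.003,-0.0125,0],[0.044,0,-0.0125,0]])

```text
time: 11.65
tool_pos: [555.7, 66.7, 139.2]
tcp_rot: [-1.57, -0.0, -1.512]
contact_force: [0.8, -1.0, -0.9]
grip_width: 49.2
```

arm_command(deltas=[[0.044,0,-0.0125,0],[0.044,0,-0.0125,0],[0.042,0,-0.011,0],[0,0,0,0],[0,0,0,0]])

```text
time: 12.15
tool_pos: [527.7, -64.4, 138.7]
tcp_rot: [-1.571, 0.0, -1.516]
contact_force: [-0.3, 1.0, -0.6]
grip_width: 49.3
```

Run:
```python
from h import *
o=bot.get_obs(); p=vision.capture('wrist'); save('w5',p)
togo(534,-60,60,-86.73)
```

```text
t 12.2 pos [527.8 -63.4 138.6] rot [-9.000e+01  3.000e-02 -8.673e+01] w 49.1
tool delta mm [-3.  78.6  6.4] twist 0.0
```

View pics/w5.png

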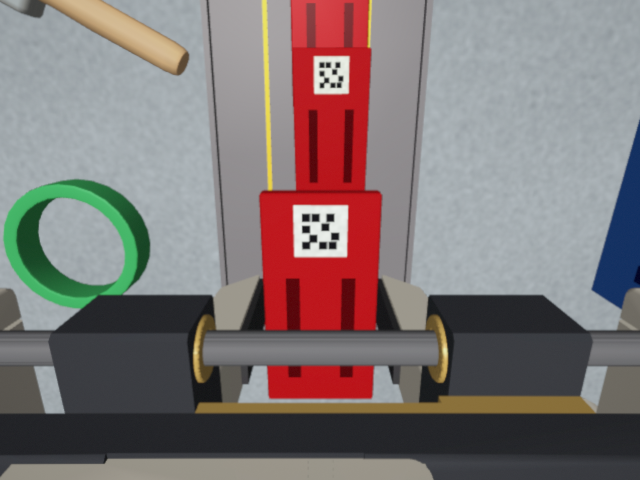

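The image shows the second plate with its code-end edge at row 48, columns 292–370, and the held plate at columns 261–381 below it. Now I'll measure the line of the second plate.

Run:
```python
from h import *
o=bot.get_obs(); p=vision.capture('wrist')
e=px2w(p,[[292.5,48.5],[370.5,48.5]],24,o)
print('edge',e.round(1),'width',np.linalg.norm(e[1]-e[0]))
img=p['img']; m=((img[:,:,0]>90)&(img[:,:,1]<60)).astype(int)
pts=[]
for v in range(60,186,6):
    u=np.nonzero(m[v,250:400])[0]+250
    z=24
    for _ in range(5):
        w=px2w(p,[[u[0],v],[u[-1]+1,v]],z,o); z=24-.12*(e[0,1]-w[0,1])
    pts.append(np.r_[w.mean(0)[:2],w[1,0]-w[0,0]])
pts=np.array(pts); print(pts[::5].round(1))
a=np.polyfit(pts[:,1],pts[:,0],1); th=np.arctan(a[0]); d=np.array([np.sin(th),np.cos(th)])
ye=e[:,1].mean(); c=np.array([np.polyval(a,ye),ye])-49.6*d
print('second',c,'ang',90-np.degrees(th))
T=cam2world(p,o)@np.linalg.inv(p['mount'])@held(p,[[261,192],[381,192],[373,398],[269,398]])
print('held',T[:3,3],T[:3,1])
f=np.array([526.7,67.3]);df=np.array([-.0571,.9984]); rel=c-f
print('rel first: y',rel@df,'x',rel@[df[1],-df[0]], 'third target',f-127*df)
```

```text
edge [[504.3  52.7  24. ]
 [552.7  55.5  24. ]] width 48.51066033220062
[[528.6  47.6  49. ]
 [529.8  30.1  49.1]
 [531.1  11.4  49.3]
 [532.2  -8.4  48.8]
 [533.6 -29.5  48.9]]
second [531.42725632   4.59361218] ang 93.43060267543818
held [528.7562799  -66.14512447 126.73080278] [-0.05801157  0.99763464 -0.03687511]
rel first: y -62.875983938845714 x 1.1391579602378947 third target [533.9517 -59.4968]
```

arm_command(deltas=[[-0.0058,0.03,0.0058,0],[0,0.04,0,0],[0,0.025,0,0],[0,0.0085,0,0],[0,0,0,0]])

```text
time: 12.75
tool_pos: [533.0, -56.3, 34.4]
tcp_rot: [-1.573, 0.001, -1.511]
contact_force: [0.7, -0.0, -0.9]
grip_width: 49.0
```

arm_command(deltas=[[0,0.002,0,0],[0,0,0,0]])

```text
time: 12.95
tool_pos: [534.3, -57.4, 34.5]
tcp_rot: [-1.568, -0.001, -1.512]
contact_force: [-0.5, -0.3, -1.9]
grip_width: 49.1
```

arm_command(deltas=[[0,0.002,0,0],[0,0,0,0]])

```text
time: 13.15
tool_pos: [533.6, -57.6, 31.8]
tcp_rot: [-1.57, -0.0, -1.513]
contact_force: [0.0, 0.8, -0.4]
grip_width: 49.1
```

arm_command(deltas=[[0,0.001,0,0],[0,0,0,0]])

```text
time: 13.35
tool_pos: [533.3, -57.6, 30.3]
tcp_rot: [-1.571, 0.0, -1.513]
contact_force: [0.2, 0.2, -1.2]
grip_width: 49.1
```

arm_command(deltas=[[0,0.0015,0,0],[0,0,0,0]])

```text
time: 13.55
tool_pos: [533.1, -57.5, 28.5]
tcp_rot: [-1.571, 0.0, -1.513]
contact_force: [0.4, 0.1, -2.2]
grip_width: 49.1
```

arm_command(deltas=[[0,0.001,0,0],[0,0,0,0]])

```text
time: 13.75
tool_pos: [533.3, -57.6, 27.7]
tcp_rot: [-1.571, 0.0, -1.513]
contact_force: [-0.6, 0.0, 0.1]
grip_width: 49.3
```

arm_command(deltas=[[0,0.001,0,0],[0,0,0,0]])

```text
time: 13.95
tool_pos: [533.4, -57.6, 26.8]
tcp_rot: [-1.571, -0.0, -1.513]
contact_force: [-1.1, -1.6, 1.6]
grip_width: 49.2
```

arm_command(deltas=[[0,0.0005,0,0],[0,0,0,0]])

```text
time: 14.15
tool_pos: [533.4, -57.6, 26.4]
tcp_rot: [-1.571, -0.0, -1.513]
contact_force: [-0.8, -1.7, 3.1]
grip_width: 49.4
```

arm_command(deltas=[[0,0,0,0],[0,0,0,0],[0,0,0,0],[0,0,0,0]], claw=80)

```text
time: 14.55
tool_pos: [533.3, -57.4, 26.1]
tcp_rot: [-1.571, 0.0, -1.513]
contact_force: [-0.0, -0.1, 0.4]
grip_width: 62.7
```

arm_command(deltas=[[0,-0.01,0,0],[0,-0.04,0,0],[0,-0.05,0,0],[0,-0.05,0,0],[0,-0.03,0,0]])

```text
time: 15.05
tool_pos: [534.3, -57.7, 211.1]
tcp_rot: [-1.565, -0.002, -1.513]
contact_force: [0.8, 0.6, 0.0]
grip_width: 62.9
```

Run:
```python
from h import *
o=bot.get_obs(); p=vision.capture('wrist'); save('w6',p)
togo(560,-330,250,0)
for c in ['scene','side']:
    q=vision.capture(c)
    s=q['img'][150:250,190:290] if c=='scene' else q['img'][290:390,410:510]
    save('sc_'+c,{'img':cv2.resize(s,None,fx=4,fy=4,interpolation=cv2.INTER_CUBIC)})
a=cv2.imread('pics/sc_scene.png');b=cv2.imread('pics/sc_side.png');cv2.imwrite('pics/sc.png',np.hstack([a,b]))
```

```text
t 15.1 pos [536.  -58.1 215. ] rot [-89.32  -0.21 -86.68] w 62.8
tool delta mm [273.  -33.9   8.6] twist -86.68
```

View pics/w6.png

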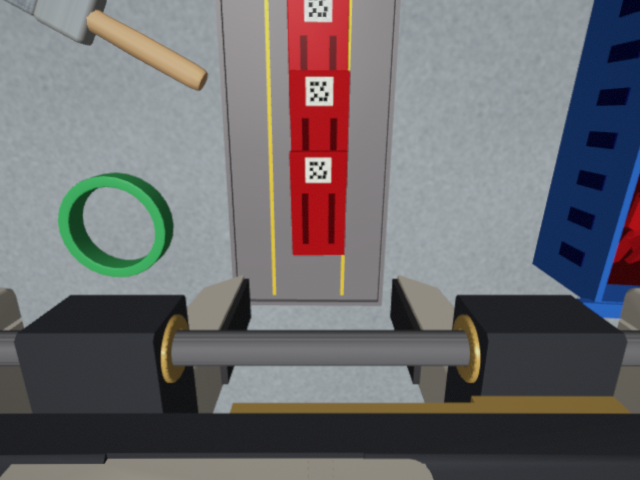

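View pics/sc.png

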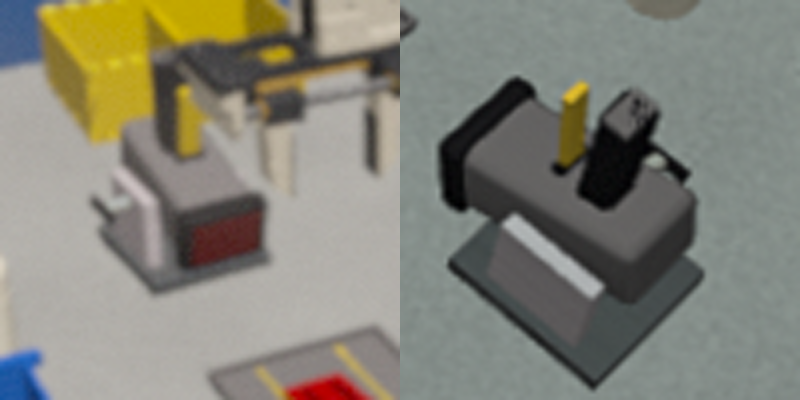

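The row is straight, with top edges at rows 0 (first), 70 and 151, all codes uncovered and all centred near column 319. In the side crop, the grip top is at (232,98) and the blade tip at (175,88).

Run:
```python
from h import *
o=bot.get_obs(); p=vision.capture('wrist'); q=vision.capture('side'); s=vision.capture('scene')
e=px2w(p,[[289.5,70.5],[349.5,70.5],[290,151.5],[348,151.5]],24,o); print(e.round(1))
e2,e3=e[:2].mean(0),e[2:].mean(0); print('spacing',e2-e3)
print('bottom edge',px2w(p,[[319,254.5]],6,o).round(1))
print('side: grip top',px2w(q,[[468,314.7]],185),'blade tip',px2w(q,[[453.5,312]],168))
print('scene: grip top',px2w(s,[[232.5,165]],185),'blade tip',px2w(s,[[237,173]],168))
for n in ['trigger_blade','squeeze','scanner']:
  for c,k in (('side',q),('scene',s)):
    for d in vision.find_in(k,n)[:1]: print(c,n,d['confidence'],(cam2world(k)@np.r_[d['xyz'],1])[:3].round(1))
```

```text
[[504.8  51.8  24. ]
 [552.6  54.7  24. ]
 [507.4 -11.7  24. ]
 [556.5  -8.9  24. ]]
spacing [-3.25958182 63.55926449  0.        ]
bottom edge [[ 537.7 -109.8    6. ]]
side: grip top [[ 558.41643743 -356.18431647  185.        ]] blade tip [[ 548.54763034 -324.05197105  168.        ]]
scene: grip top [[ 552.75630552 -346.68191383  185.        ]] blade tip [[ 548.83173785 -317.62606294  168.        ]]
side trigger_blade 0.62 [ 541.3 -330.   138.3]
side squeeze 0.56 [ 529.8 -363.8   87.5]
scene squeeze 0.82 [ 561.8 -324.3   80.9]
side scanner 0.74 [ 531.2 -364.8   86.1]
scene scanner 0.73 [ 562.2 -321.7   84.4]
```

The spacing is 63.6 mm, so the row is good. Next I'll hover over the scanner, jaws along its y.

arm_command(deltas=[[0.03,-0.02,0.0005,0],[0.046,-0.015,0.0005,0],[0.048,-0.005,0.0005,0],[0.048,0,0.0005,0],[0.048,0,0.0005,0]], claw=0)

```text
time: 16.15
tool_pos: [548.4, -278.8, 246.2]
tcp_rot: [-1.571, 0.0, -1.513]
contact_force: [0.2, -0.8, 0.3]
grip_width: 91.4
```

arm_command(deltas=[[0.048,0,0.0005,0],[0.022,0,0,0],[0,0,0,8.4],[0,0,0,8.4],[0,0,0,8.4]])

```text
time: 16.65
tool_pos: [552.8, -347.3, 245.4]
tcp_rot: [-1.572, 0.001, -1.96]
contact_force: [-0.7, 0.5, 0.2]
grip_width: 91.9
```

arm_command(deltas=[[0,0,0,8.4],[0,0,0,8.4],[0,0,0,8.4],[0,0,0,8.4],[0,0,0,8.4]])

```text
time: 17.15
tool_pos: [553.0, -346.8, 245.6]
tcp_rot: [-1.572, -0.0, -2.692]
contact_force: [0.0, 0.2, -1.0]
grip_width: 91.7
```

arm_command(deltas=[[0,0,0,8.4],[0,0,0,8.4],[0,0,0,0]])

```text
time: 17.45
tool_pos: [553.0, -346.8, 245.7]
tcp_rot: [-1.572, -0.001, -2.98]
contact_force: [-0.7, -0.5, -0.2]
grip_width: 92.0
```

Run:
```python
from h import *
o=bot.get_obs(); p=vision.capture('wrist'); save('w7',p)
togo(554,-347,144,-171)
for z in (168,185): print(px2w(p,[[320,240]],z,o))
```

```text
t 17.5 pos [ 553.  -346.8  245.7] rot [-9.004e+01 -3.000e-02 -1.705e+02] w 91.5
tool delta mm [ -1.  101.7   0.4] twist 0.5
[[ 557.65837677 -346.41029151  168.        ]]
[[ 563.16511674 -345.52810767  185.        ]]
```

View pics/w7.png

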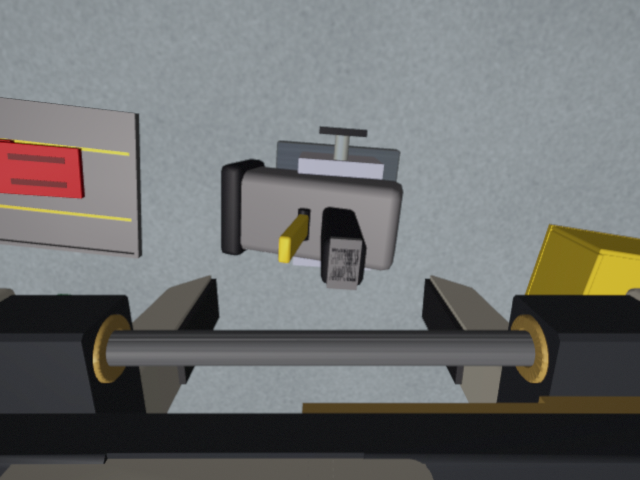

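The grip top is at about (344,262), the blade tip at (288,247), and the head runs slightly down to the right. One enlarged crop will pick out the corners.

Run:
```python
import cv2
a=cv2.imread('pics/w7.png')[150:300,215:415]; cv2.imwrite('pics/w7c.png',cv2.resize(a,None,fx=4,fy=4,interpolation=cv2.INTER_CUBIC))
```

```text
(no output)
```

View pics/w7c.png

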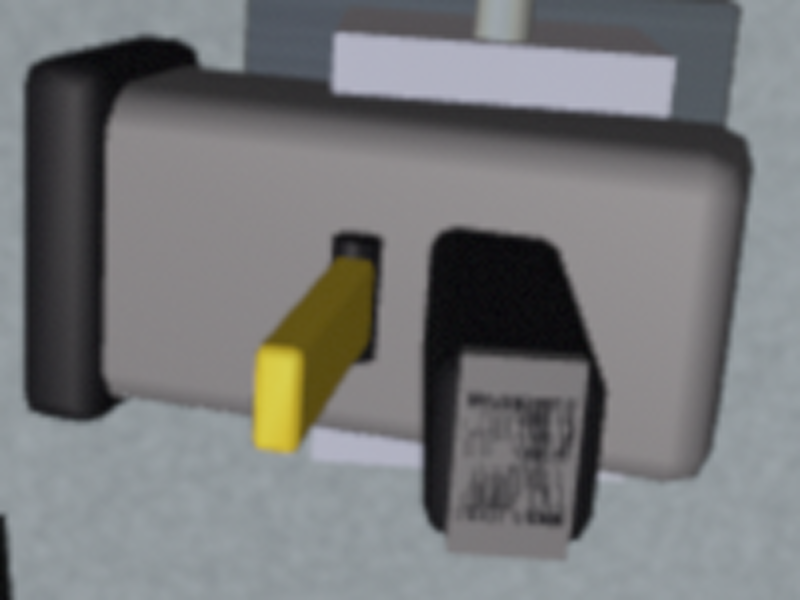

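Run:
```python
from h import *
np.set_printoptions(precision=1,suppress=True)
o=bot.get_obs(); p=vision.capture('wrist')
f=lambda a: np.array(a)/4+[215,150]
for n,a,z in (('grip',[[460,350],[590,358],[568,557],[447,550]],185),('blade',[[257,345],[303,347],[298,450],[255,447]],168),('headtop',[[200,85],[720,135]],100),('headbot',[[110,393],[690,475]],100),('plate',[[335,32],[675,58]],50)):
    w=px2w(p,f(a),z,o)[:,:2]; print(n,w.mean(0)); 
    e=np.roll(w,-1,0)-w
    print('  len',np.linalg.norm(e,axis=1),'ang',np.degrees(np.arctan2(-e[:,1],-e[:,0])))
```

```text
grip [ 551.  -361.7]
  len [18.6 31.1 18.  31.2] ang [  95.8    5.3  -84.1 -173.6]
blade [ 547.9 -325.7]
  len [ 7.1 17.   6.7 16.8] ang [  96.9    5.6  -84.7 -173.3]
headtop [ 586.4 -349.5]
  len [99.7 99.7] ang [ 94. -86.]
headbot [ 519.4 -349.1]
  len [119.1 119.1] ang [ 90.9 -89.1]
plate [ 594.6 -359.2]
  len [75.2 75.2] ang [ 95.2 -84.8]
```

The grip is at (551,-362) and the blade tip 36 mm in front, which matches the geometry, with the axis at 95.5°. That puts the squeeze point at about (550.4,-356.6).

arm_command(deltas=[[0,0,0,4],[0.0035,0,0.0095,0],[0,0.03,0,0],[0,0,0,0],[0,0,0,0]])

```text
time: 18.05
tool_pos: [550.1, -356.9, 215.9]
tcp_rot: [-1.572, -0.001, -3.047]
contact_force: [0.2, -0.3, 0.7]
grip_width: 92.1
```

arm_command(deltas=[[0,0.02,0,0],[0,0.02,0,0],[0,0.02,0,0],[0,0.0117,0,0],[0,0,0,0]])

```text
time: 18.55
tool_pos: [550.1, -356.4, 143.7]
tcp_rot: [-1.572, -0.001, -3.048]
contact_force: [-0.1, 2.0, -0.4]
grip_width: 91.7
```

arm_command(deltas=[[0,0,0,0],[0,0,0,0],[0,0,0,0],[0,0,0,0],[0,0,0,0]], claw=255)

```text
time: 19.05
tool_pos: [550.6, -356.0, 145.1]
tcp_rot: [-1.572, 0.001, -3.049]
contact_force: [0.8, 3.7, 2.4]
grip_width: 56.6
```

arm_command(deltas=[[0,0,0,0],[0,0,0,0],[0,0,0,0],[0,0,0,0],[0,0,0,0]])

```text
time: 19.55
tool_pos: [550.5, -354.9, 144.9]
tcp_rot: [-1.574, 0.0, -3.049]
contact_force: [-0.4, 7.7, 5.7]
grip_width: 37.8
```

arm_command(deltas=[[0,0,0,0],[0,0,0,0],[0,0,0,0],[0,0,0,0],[0,0,0,0]])

```text
time: 20.05
tool_pos: [550.5, -354.9, 144.9]
tcp_rot: [-1.574, 0.0, -3.049]
contact_force: [-1.4, 7.1, 6.1]
grip_width: 38.0
```

The jaws stopped at 38 mm. To confirm the trigger is on its stop, I'll nudge 2 mm towards the grip and watch the stiffness.

arm_command(deltas=[[0,0,0.002,0],[0,0,0,0],[0,0,0,0],[0,0,0,0],[0,0,0,0]])

```text
time: 20.55
tool_pos: [550.5, -355.0, 145.0]
tcp_rot: [-1.577, -0.001, -3.048]
contact_force: [-2.1, 13.1, 9.1]
grip_width: 38.1
```

Run:
```python
from h import *
p=vision.capture('wrist'); q=vision.capture('side')
a=cv2.resize(p['img'][180:400,180:460],(560,440)); b=cv2.resize(q['img'][285:395,410:470],(240,440)); save('sq',{'img':np.hstack([a,b])})
```

```text
(no output)
```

View pics/sq.png

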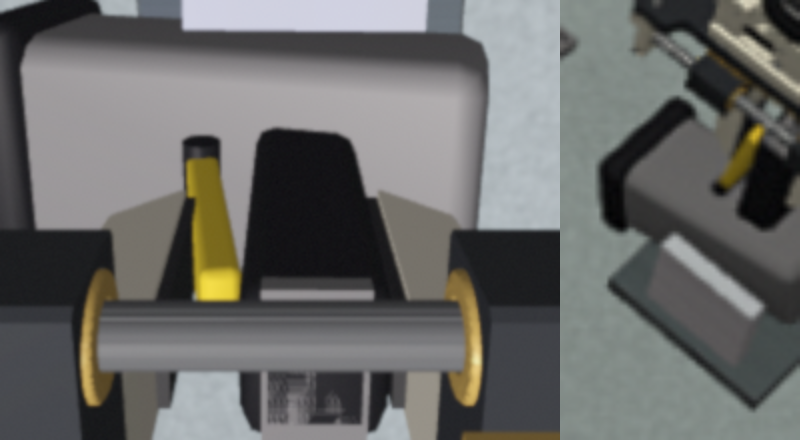

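The blade (215,270 in the crop) is pulled in beside the grip with both pads in contact. The nudge didn't move the tool while the force rose, so the trigger is on its stop. Releasing now.

arm_command(deltas=[[0,0,-0.002,0],[0,0,0,0],[0,0,0,0],[0,0,0,0],[0,0,0,0]], claw=0)

```text
time: 21.15
tool_pos: [550.4, -356.9, 144.1]
tcp_rot: [-1.571, -0.0, -3.049]
contact_force: [-0.5, 1.0, -0.4]
grip_width: 73.0
```

arm_command(deltas=[[0,0,0,0],[0,0,0,0],[0,0,0,0],[0,-0.02,0,0],[0,-0.04,0,0]])

```text
time: 21.65
tool_pos: [549.0, -355.8, 201.6]
tcp_rot: [-1.576, -0.005, -3.049]
contact_force: [0.7, -0.0, -0.5]
grip_width: 91.5
```

arm_command(deltas=[[0,-0.04,0,0],[0,-0.03,0,0],[0,0,0,0],[0,0,0,0],[0,0,0,0]])

```text
time: 22.15
tool_pos: [549.9, -356.4, 272.8]
tcp_rot: [-1.573, -0.002, -3.049]
contact_force: [0.7, -0.3, 0.3]
grip_width: 92.3
```

Run:
```python
from h import *
o=bot.get_obs(); p=vision.capture('wrist'); q=vision.capture('side'); s=vision.capture('scene')
print(o['time'],o['tool_pos'],o['contact_force'],o['grip_width'])
hsv=cv2.cvtColor(q['img'],cv2.COLOR_RGB2HSV)
w0=cv2.imread('pics/side.png')[:,:,::-1]
d=np.abs(q['img'].astype(int)-w0).max(2)
print('scanner change vs start, px>40:',(d[305:345,440:480]>40).sum())
for r in redrects(q,10): print(*r)
for r in redrects(s,10): print(*r)
job.close_job()
```

```text
22.15 [ 549.91650195 -356.35726114  272.77236093] [ 0.67522645 -0.33013578  0.26054636] 92.33101365031702
scanner change vs start, px>40: 0
[353. 268.] [536.2, 5.7, 227.7, 58.6, 93.3]
[451. 220.] [894.7, -26.3, 142.7, 57.7, 178.4]
[219. 368.] [828.4, 310.0, 33.6, 22.4, 71.2]
[174. 283.] [838.7, -59.1, 237.2, 188.2, 90.2]
[286. 265.] [527.0, 5.4, 229.8, 55.9, 92.5]
the job is handed in; nothing more can be done
```

Both loose red plates are in the tray in a straight overlapping row after the first one. The scanner trigger was squeezed, held for about a second and released. I handed the job in at 22 s; the hand-in gives no verdict.

- **Row:** each plate was lowered to light contact, then released. The second lies about 63 mm along from the first and 1 mm off its line, and the third about 64 mm from the second. All three codes are uncovered. In the final images the whole row measures 228–230 mm long at about 93°, against roughly 227 mm expected.
- **First plate:** I saw no sign that it moved, but I did not measure it again separately after placing the others.
- **Trigger:** the jaws stopped at 38 mm and did not yield to a further 2 mm push, so I took it as fully on its stop. That is 2 mm more than the 36 mm given, which I put down to the pads touching the tilted blade lower down. I could not read the trigger angle directly.
- **After release:** the scanner in the side picture was unchanged from the start, so the trigger is back. The gripper is open, about 13 cm above the squeeze position and touching nothing.

The third plate's lean was judged only from the pictures. The early scanner positions from the two fixed cameras disagreed by up to about 10 mm, so I used the close wrist view, where the grip-to-blade distance matched the geometry.

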